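# Run a long cup on the capsule coffee machine and hold the dial

### The arm

A 6-joint arm with a two-finger parallel gripper is mounted at the origin on the work surface. World frame = base frame: x ahead of the robot, y to its left, z up, the work surface at z = 0. Lengths are in mm, angles in rad, forces in N, time in s.
With the tool pointing down it reaches from about 350 to 850 mm from the base axis. Payload 8.1 kg.
Tool frame: the origin (TCP) lies at the very end of the fingers, on their centre line; the grasp point (between the pads) lies 19 mm behind it; y points along the fingers, z is the direction in which the jaws open and shut, and the axes are right-handed (so a half turn about y gives the same grasp; the last joint's range is limited). The gripper opens to 85 mm and grips with 20 to 120 N. Pads are 22 mm wide; open, the fingers measure 114 mm over their backs; the gripper's body (76 mm by 85 mm) begins 54 mm behind the grasp point. The pads swing forward as they close: fully open they stand 13 mm farther back than shut.
Start: joints at [1.095, 0.13, 1.488, -0, 1.523, -0.085], TCP at [228.536, 554.776, 231.292] pointing down, gripper open.
Joint ranges: [-2.96, 2.96], [-0.89, 2.26], [0.02, 2.5], [-1.34, 4.48], [0, 2.73], [-2.66, 2.66]. Speed limits (rad/s): [2.39, 2.39, 2.79, 3.14, 3.14, 3.14].

### API

Orientations are given as a unit quaternion [x, y, z, w].
In Python, from station import r gives the robot as it stands.
- The arm moves only by the tool play_rows, never from a script. Its argument "moves" is one flat list of numbers, 7 for each row, row after row: the turn, a rotation vector about the tool's x, y, z in degrees, then the shift along the tool's x, y, z in mm, then the opening, from -1 (shut) to 1 (fully open). In form: [ax, ay, az, x, y, z, hand, ax, ay, az, x, y, z, hand, ...]. A call has 1 to 12 rows; each row is the pose to reach, as a shift and turn from the pose commanded when the call began, along the tool's axes at that moment; what a row does not reach only later rows make up. A row lasts 1/8 s, in which the tool goes at most 62.5 mm and 10.7 degrees, less where a joint would pass 70% of its speed; a pose out of reach is approached as far as the arm can. A call with a gripper value outside its range is refused whole. The fingers move at their own pace and stop on an object; "grip_force" is the grip in N (left out, the last holds). Time passes only in rows, so rows that repeat a pose let the fingers close. It gives the time, the measured TCP pose, the force and the opening at its end, in the units of the state.
- r.sense(): the state, without advancing time (a new reading comes with each control period).
- r.snapshot(name): name is "side" or "top"; returns the picture (384x512x3 uint8, red, green, blue); there is no depth.
- r.camera_model(name): a dict with "camera_matrix" (3x3 intrinsics, pixels), "distortion" ([k1, k2, p1, p2, k3] as OpenCV has them; the pictures are not rectified), "R" (3x3) and "t" (3): a world point X has camera coordinates R X + t. Camera axes: x right, y down, z forward; pixel columns grow to the right and rows downward; lengths in mm; the calibration is good to about 2 mm. A picture is of the moment at which its call begins. camera_model takes no time and is no camera call.
- r.finish_job(): hands the job in, once; it reports no verdict.
The state is a dict: "time_s": time; "joint_positions": joint angles; "qvel": joint speeds; "tau": joint torques, N m; "position": TCP position; "ee_rot": TCP orientation; "force": force on the tool from outside, world axes, zero at the start; "ft_torque": the same for the moment, N m; "opening": finger opening in mm.
Only numpy, scipy, OpenCV 4.12 (cv2) and the standard library are available. Lean on these libraries where they do the work, as an engineer would, in place of code of your own. Each camera call takes 0.05 s, during which the arm holds its last target.

### The job

Run the capsule coffee machine on its long-cup setting: push the capsule drawer fully home, swing the locking lever over to the front and right down to lock it, then turn the dial on the roof clockwise past its first two clicks to the third. The dial springs back when let go, so keep hold of it: finish with the gripper still holding the dial at the third click, and leave the cup and the other things on the shelf where they stand.

Things in the scene. Friction and masses are not known exactly. Their poses are not given: they have to be found in the camera images.
- machine: black capsule coffee machine, fixed to the shelf, 275 mm deep, 125 mm wide, flat roof 200 mm above the shelf. Origin on the shelf, z up, -x its front (drawer side, roughly towards the robot), y across. The head overhangs the drip tray; head and roof run from x -100 to +115 mm, the lower clear tank behind to +167 mm
- drawer_front (a point): centre of the flat front face of the grey capsule drawer (plate 66 mm wide, 34 mm high), 166 mm above the shelf; at machine x -106 mm, y 0 when home; moves along machine -x as the drawer comes out. A pull lip 9 mm deep, 5 mm thick sticks out forwards at the plate's bottom edge, 16 mm below this point; free space below it down to the cup
- drawer (a joint): how far the capsule drawer stands out, m: 0 = fully home (stops there), up to 0.040 out. Slides with about 1.2 N of friction, stays where left. Once home it is locked by lowering the lever, whose cam drops in front of a catch on the drawer (and draws it in the last 10 mm); with the drawer farther out the lever jams or shuts without locking, holding the drawer out
- lever_bar (a point): middle of the crossbar of the locking lever, a U-shaped steel bail straddling the machine's head, hinged on both cheeks; the crossbar lies along machine y, 141 mm overall, its middle 94 mm a round rubber grip 16 mm thick. Its axis is 78 mm from the hinge axis, which runs along machine y through machine x -20 mm, z 190 mm
- lock_lever (a joint): angle of the locking lever, rad: 0 = down flat over the front of the head, locked (stops there; crossbar at machine x -95, z 212 mm, underside 4 mm above the roof); 1.29 = crossbar straight above the hinge; 1.8 = leaning back (stop). It comes down towards the front. Stiff: stays where left, takes 3 to 5 N at the bar
- dial_grip (a point): on the vertical axis of the roof dial (machine x +75 mm, y 0), 28 mm above the roof, 8 mm below the dial's top. Aluminium disc 48 mm across, 6 mm thick, carrying an upright straight grip bar 44 mm long, 12 mm thick, 31 mm high, centred on the axis. The point turns with the dial; its x axis runs along the bar to the pointer end (dark line on top)
- brew_dial (a joint): dial angle, rad, clockwise from above: 0 = off (pointer 0.6 anticlockwise of machine +x), clicks at 0.4 (short), 0.8 (medium), 1.2 (long: third and last; pointer 0.6 clockwise of machine +x), stop at 1.32; dots of growing size mark them. When let go a spring turns it back to 0, even from a click: 0.09 N m at 0, 0.15 at the third; each click takes up to 0.06 more
- cup: white ceramic espresso cup, 55 mm high, 60 mm across, standing on the machine's drip grid under the spout; origin at the centre of its underside
- votive: small glass votive dish, 72 mm across, 45 mm high, beside the machine; origin at the centre of its underside
- flashlight: black plastic compact flashlight, 108 mm tall, 35 mm across, standing on its head beside the machine; origin at the centre of its underside
- power_bank: mint green power bank lying flat, 140 x 70 x 16 mm; origin at the centre of its underside
- bike_light: white bike light, about 48 x 34 x 34 mm; origin at the centre of its underside
- keys: stainless carabiner with two keys lying flat, about 145 mm long overall; origin at the centre of the carabiner
- jam_jar: jam jar with a steel lid, 68 mm across, 90 mm high; origin at the centre of its underside

How it is judged:
By the outcome, as a careful person would: the job done as asked, in the order asked, and still so for the second after the job is handed in, while the arm keeps its last pose, push and grip.
It also fails if it takes over 64 s, if anything falls off the work surface, if the arm or the gripper's body presses on something with over 40 N, if the wrist force passes 120 N, or if a joint passes its speed limit or range.

## Working session

There is one attempt and no reset: what is moved stays moved. The work goes in short steps, Python scripts to look and compute and a tool call to move; the robot and the scene stay as the last step left them, time stands still between calls to the robot, and variables do not carry over. Pictures are saved under pics/ and viewed, and the job is handed in when it is done.

Besides the shell and the picture viewer there is one more tool, called after ">>>" as a command line: name --argument value ..., lists and objects as JSON in quotes. play_rows: Moves the arm, as the interface text tells. Its arguments: {"type":"object","properties":{"moves":{"type":"array"},"grip_force":{"type":"number"}},"required":["moves"]}

```bash
ls; mkdir -p pics; python3 - <<'E'
from station import r
import cv2
for n in("side","top"):
    cv2.imwrite(f"pics/{n}0.png",r.snapshot(n)[:,:,::-1]); m=r.camera_model(n); print(n,m)
print(r.sense())
E
```

```text
pics
side {'camera_matrix': array([[364.70469149,   0.        , 253.41797493],
       [  0.        , 364.70469149, 190.91547702],
       [  0.        ,   0.        ,   1.        ]]), 'distortion': array([0.02864221, 0.        , 0.        , 0.        , 0.        ]), 'R': array([[-0.99640578, -0.08424346, -0.0088636 ],
       [-0.05678447,  0.74192065, -0.66807879],
       [ 0.06285735, -0.66517426, -0.74403774]]), 't': array([ 480.26924678,  140.57187748, 1059.31942424])}
top {'camera_matrix': array([[396.45926306,   0.        , 246.70924558],
       [  0.        , 396.45926306, 190.08647325],
       [  0.        ,   0.        ,   1.        ]]), 'distortion': array([-0.04121816,  0.        ,  0.        ,  0.        ,  0.        ]), 'R': array([[-0.00334031, -0.9997087 , -0.023903  ],
       [-0.98033977,  0.00798956, -0.19715502],
       [ 0.19728857,  0.02277451, -0.98008089]]), 't': array([  -8.60004613,  497.51108632, 1101.71579727])}
{'time_s': 0.1, 'joint_positions': array([ 1.09456679e+00,  1.31093939e-01,  1.48914786e+00,  2.14066375e-05,
        1.52302688e+00, -8.54099959e-02]), 'qvel': array([-0.00076097, -0.00236284, -0.00240169,  0.00293857,  0.00134213,
       -0.0013816 ]), 'tau': array([ 1.86672929e-03, -5.70957863e+01, -5.01938510e+01, -2.18612136e-04,
        8.34134786e-03,  3.10265273e-05]), 'position': array([228.31855452, 554.32770209, 230.35675648]), 'ee_rot': array([ 0.6942162 , -0.13746968,  0.1371267 , -0.69308169]), 'force': array([ 0.31926745,  0.99096198, -0.23114649]), 'ft_torque': array([-0.0098121 , -0.01490777, -0.03780198]), 'opening': 85.5780272601183}
```

View pics/side0.png

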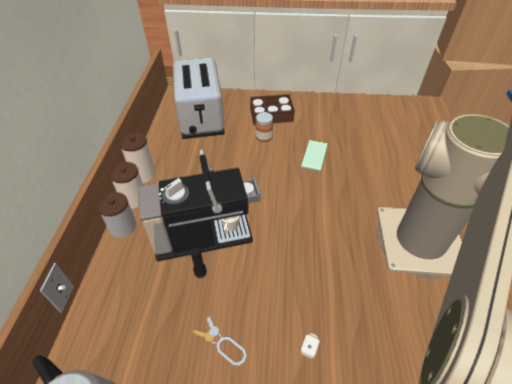

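View pics/top0.png

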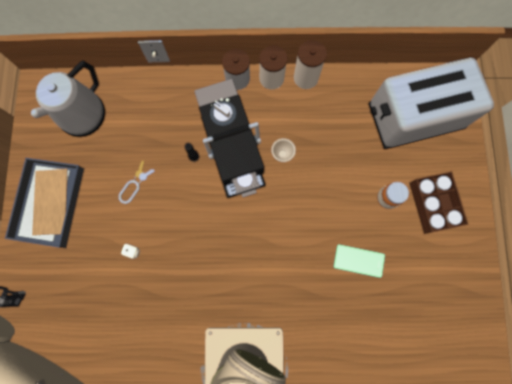

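```bash
python3 - <<'E'
import cv2
a=cv2.imread("pics/side0.png")[130:290,110:290];cv2.imwrite("pics/side0c.png",cv2.resize(a,None,fx=4,fy=3.7 and 4*0.92,interpolation=cv2.INTER_CUBIC))
a=cv2.imread("pics/top0.png")[70:210,170:310];cv2.imwrite("pics/top0c.png",cv2.resize(a,None,fx=4,fy=4,interpolation=cv2.INTER_CUBIC))
E
```

```text
(no output)
```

View pics/side0c.png

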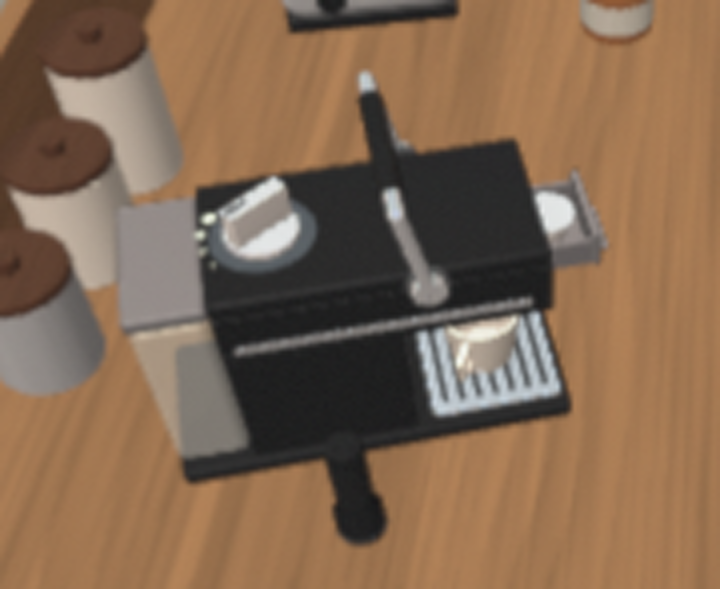

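View pics/top0c.png

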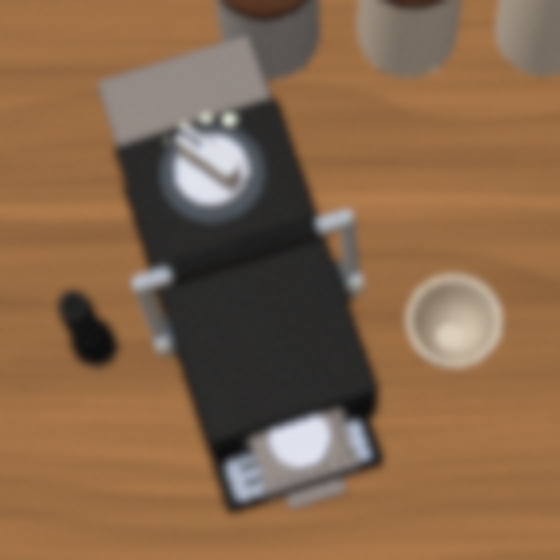

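```bash
cat > h.py <<'E'
import numpy as np, cv2
from station import r
C={n:r.camera_model(n) for n in("side","top")}
def und(n,p):
    return cv2.undistortPoints(np.array(p,float).reshape(-1,1,2),C[n]["camera_matrix"],C[n]["distortion"]).reshape(-1,2)
def tri(ps,pt):
    P=[np.c_[C[n]["R"],C[n]["t"]] for n in("side","top")]
    X=cv2.triangulatePoints(P[0],P[1],und("side",ps).T,und("top",pt).T); return (X[:3]/X[3]).T
def plane(n,p,z):
    u=und(n,p); d=np.c_[u,np.ones(len(u))]@C[n]["R"]; o=-C[n]["R"].T@C[n]["t"]
    return o+d*((z-o[2])/d[:,2])[:,None]
def proj(n,X):
    return cv2.projectPoints(np.array(X,float).reshape(-1,1,3),cv2.Rodrigues(C[n]["R"])[0],C[n]["t"],C[n]["camera_matrix"],C[n]["distortion"])[0].reshape(-1,2)
def cs(l): return [(110+x/4,130+y/3.68) for x,y in l]
def ct(l): return [(170+x/4,70+y/4) for x,y in l]
E
python3 - <<'E'
from h import *
np.set_printoptions(suppress=True,precision=1)
# roof corners: rear-far(-y), rear-near(+y), front near(+y), front far
s=cs([(198,188),(208,312),(550,248),(515,142)]); t=ct([(275,100),(118,148),(217,443),(377,385)])
print(tri(s,t)); print(plane("side",s,200)); print(plane("top",t,200))
# lever bar ends: far end, near end
print("lever hinge/bar: far,near",tri(cs([(366,80),(393,207)]),ct([(335,218),(150,278)])))
print("votive etc")
print(plane("top",ct([(455,320)]),45),plane("top",ct([(95,348),(70,300)]),0))
E
```

```text
[[727.1   5.6 193.6]
 [695.6 110.8 188.2]
 [492.6  42.6 191.9]
 [528.  -59.7 191.3]]
[[723.8  11.6 200. ]
 [689.5 120.3 200. ]
 [490.8  49.9 200. ]
 [523.9 -49.9 200. ]]
[[724.5   5.3 200. ]
 [692.  109.  200. ]
 [491.7  41.9 200. ]
 [528.7 -59.8 200. ]]
lever hinge/bar: far,near [[614.5 -34.1 268.6]
 [579.   78.1 264.5]]
votive etc
[[ 618.9 -121.8   45. ]] [[613.2 153.4   0. ]
 [652.3 173.9   0. ]]
```

```bash
python3 - <<'E'
import cv2
def z(n,x0,y0,w,h,o,f=8):
    a=cv2.imread(f"pics/{n}0.png")[y0:y0+h,x0:x0+w];a=cv2.resize(a,None,fx=f,fy=f,interpolation=cv2.INTER_LANCZOS4)
    a=cv2.convertScaleAbs(a,alpha=1.5,beta=15)
    for i in range(0,w,10): cv2.putText(a,str(x0+i),(i*f,10),0,.35,(0,255,255));cv2.line(a,(i*f,0),(i*f,a.shape[0]),(0,255,255) ,1) if i%20==0 else 0
    for i in range(0,h,10): cv2.putText(a,str(y0+i),(0,i*f+10),0,.35,(0,255,255));cv2.line(a,(0,i*f),(a.shape[1],i*f),(0,255,255),1) if i%20==0 else 0
    cv2.imwrite(f"pics/{o}.png",a)
z("side",140,140,98,72,"s1");z("side",180,155,98,72,"s2");z("top",190,80,80,72,"t1");z("top",195,125,90,74,"t2")
E
```

```text
(no output)
```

View pics/s1.png

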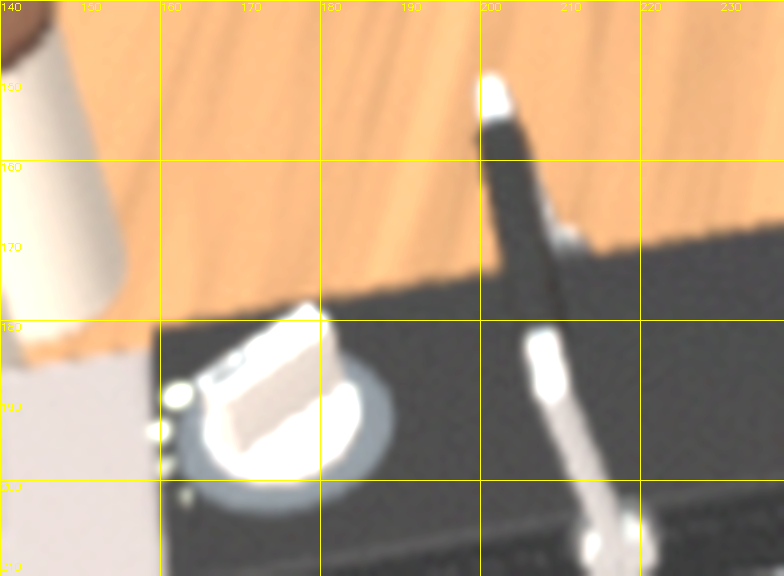

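View pics/s2.png

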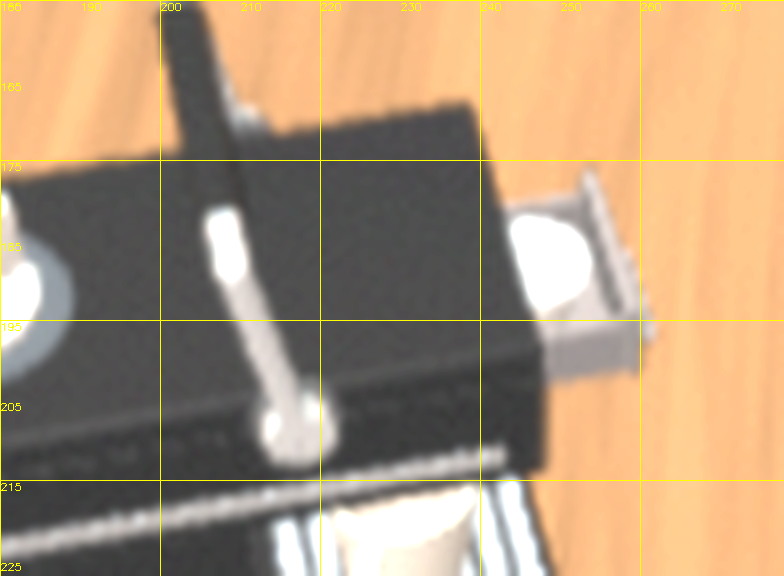

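View pics/t1.png

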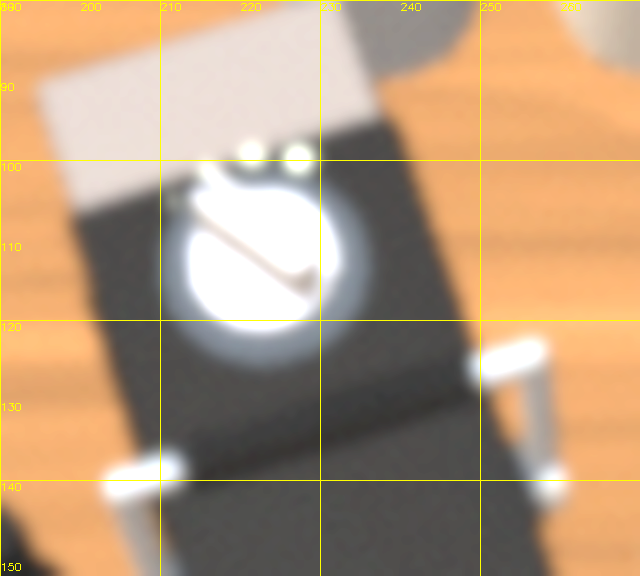

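View pics/t2.png

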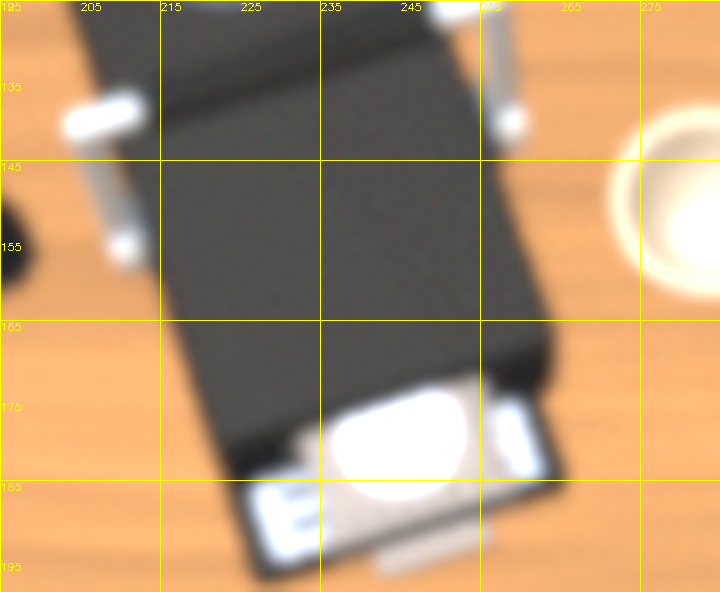

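```bash
cat >> h.py <<'E'
np.set_printoptions(suppress=True,precision=1)
E
python3 - <<'E'
from h import *
from scipy.optimize import least_squares
s=[(159,181),(247.5,197),(238.5,167.5),(175.7,192.7)]; t=[(238.5,95.5),(222.7,181),(264,168),(223,112.7)]
X=tri(s,t);print(X)
print("bar ends",tri([(201,149.5),(208.8,189.5)],[(257.5,123.2),(203,141)]))
print("pivot near",tri([(216.5,208)],[(210.5,156)]))
W=55
M=np.array([(115,-W,200),(-100,W,200),(-100,-W,200),(75,0,203)],float)
def f(p,M=M):
    c,q=np.cos(p[2]),np.sin(p[2]); M=M.copy(); M[:,1]*=p[3]
    return np.c_[p[0]+c*M[:,0]-q*M[:,1],p[1]+q*M[:,0]+c*M[:,1],M[:,2]+p[4]]
for views in(("side",),("top",),("side","top")):
    def res(p): return np.concatenate([ (proj(n,f(p))-np.array(s if n=="side" else t)).ravel() for n in views]+[[ .1*p[4]]])
    o=least_squares(res,[610,30,.32,1,0]);print(views,o.x.round(3),res(o.x).round(1))
p=o.x;inv=lambda Y:(lambda d:np.c_[d[:,0]*np.cos(p[2])+d[:,1]*np.sin(p[2]),-d[:,0]*np.sin(p[2])+d[:,1]*np.cos(p[2]),Y[:,2]])(Y-[p[0],p[1],0])
print("plate top in machine",inv(plane("side",[(253.5,176.5),(259.5,194.5),(261,197)],183)))
print("lip top", inv(plane("top",[(242,194),(243,197),(256.5,193),(255,190)],150)))
print("bar",inv(tri([(201,149.5),(208.8,189.5)],[(257.5,123.2),(203,141)])))
print("dial top bar ends side",inv(plane("side",[(178.5,178.7),(166.5,187)],236)))
print("dial top bar ends top",inv(plane("top",[(214.5,103),(229,114)],236)))
E
```

```text
[[726.9   6.2 193.9]
 [491.5  46.1 197.1]
 [525.6 -59.2 194.7]
 [674.4  46.8 198.9]]
bar ends [[617.8 -43.2 267.9]
 [575.5  88.9 265.2]]
pivot near [[563.4  79.3 186.3]]
('side',) [603.1  21.8   0.3   1.   -6.6] [-0.5 -0.   0.2 -0.   0.4 -0.1 -0.1 -0.  -0.7]
('top',) [603.5  23.9   0.3   1.   -6.1] [-0.  -1.3  0.1  0.4 -0.2  0.4  0.1  0.5 -0.6]
('side', 'top') [602.9  23.6   0.3   1.   -5. ] [-0.6 -0.1  0.1  0.3  0.5  0.  -0.3 -0.  -0.1 -1.3  0.4  0.5 -0.1  0.4
  0.1  0.6 -0.5]
plate top in machine [[-133.   -24.2  183. ]
 [-133.6   42.2  183. ]
 [-135.4   51.4  183. ]]
lip top [[-137.2   17.7  150. ]
 [-145.7   17.6  150. ]
 [-146.6  -19.5  150. ]
 [-137.7  -18.3  150. ]]
bar [[ -6.2 -68.2 267.9]
 [ -6.2  70.5 265.2]]
dial top bar ends side [[ 60.3  -9.3 236. ]
 [ 91.   12.  236. ]]
dial top bar ends top [[ 92.7  14.4 236. ]
 [ 52.5 -11.8 236. ]]
```

```bash
cat >> h.py <<'E'
from scipy.spatial.transform import Rotation as Ro
import json,os
MX,MY,YAW=603.,23.4,0.31
def m2w(m):
    c,q=np.cos(YAW),np.sin(YAW); return np.array([MX+c*m[0]-q*m[1],MY+q*m[0]+c*m[1],m[2]])
def down(yaw): # tool y down, tool z at world yaw
    z=np.array([np.cos(yaw),np.sin(yaw),0]);y=np.array([0,0,-1.]);return np.c_[np.cross(y,z),y,z]
def load():
    d=json.load(open("cmd.json"));return np.array(d["p"]),Ro.from_quat(d["q"])
def save(p,R): json.dump({"p":list(p),"q":list(R.as_quat())},open("cmd.json","w"))
def row(p,R):
    p0,R0=load(); w=(R0.inv()*Ro.from_matrix(R)).as_rotvec(degrees=True); t=R0.inv().apply(np.array(p)-p0)
    return np.r_[w,t].round(1)
def applied(row): # last row of a call
    p0,R0=load(); save(p0+R0.apply(row[3:6]),R0*Ro.from_rotvec(row[:3],degrees=True)); 
    s=r.sense(); p,R=load(); print("cmd",p,"meas",s["position"],"dR",np.round((R.inv()*Ro.from_quat(s["ee_rot"])).as_rotvec(degrees=True),2),"F",s["force"],"T",s["ft_torque"].round(2),"t",s["time_s"],"open",s["opening"],"q",s["joint_positions"].round(2))
E
python3 - <<'E'
from h import *
from scipy.optimize import least_squares
s=[(159,181),(247.5,197),(238.5,167.5),(175.7,192.7)]; t=[(238.5,95.5),(222.7,181),(264,168),(223,112.7)]
for W in(54,):
  for z0 in (0,-4):
    M=np.array([(115,-W,200),(-100,W,200),(-100,-W,200),(75,0,202)],float)
    def f(p):
        c,q=np.cos(p[2]),np.sin(p[2]); m=M.copy();m[:3,1]*=p[3]
        return np.c_[p[0]+c*m[:,0]-q*m[:,1],p[1]+q*m[:,0]+c*m[:,1],m[:,2]+z0*np.array([1,1,1,0])]
    def res(p): return np.concatenate([ (proj(n,f(p))-np.array(s if n=="side" else t)).ravel() for n in ("side","top")])
    o=least_squares(res,[610,30,.32,1],x_scale=[1,1,.01,.01]);print(np.round(o.x,3),res(o.x).round(1))
print("bar mid machine->", np.mean([[617.8,-43.2,267.9],[575.5,88.9,265.2]],0), m2w([-6,0,266]),"dial",m2w([75,0,200]))
S=r.sense()
save([228.536,554.776,231.292],Ro.from_quat(S["ee_rot"]))
print(Ro.from_quat(S["ee_rot"]).as_matrix().round(3))
p=m2w([-165,0,260]);
for y in (YAW-np.pi/2,YAW+np.pi/2): print(row(p,down(y)))
E
```

```text
[601.7  24.9   0.3   1. ] [-0.6 -1.   0.5 -0.6  0.9 -0.8 -0.2 -0.7 -0.8 -1.6 -0.3  0.4 -0.7  0.4
 -0.5  0.4]
[602.4  24.1   0.3   1. ] [-0.6 -0.2  0.4  0.1  0.6 -0.2 -0.4 -0.9 -0.4 -1.3  0.2  0.6 -0.2  0.4
 -0.2  0.2]
bar mid machine-> [596.6  22.9 266.5] [597.3  21.6 266. ] dial [674.4  46.3 200. ]
[[ 0.9 -0.   0.4]
 [-0.4 -0.   0.9]
 [-0.  -1.  -0. ]]
[   0.1  139.8    0.1  422.5  -28.  -455.1]
[   0.1  -40.2   -0.   422.5  -28.  -455.1]
```

>>> play_rows --moves '[0, -40.2, 0, 422.5, -28, -455, -1, 0, -40.2, 0, 422.5, -28, -455, -1, 0, -40.2, 0, 422.5, -28, -455, -1, 0, -40.2, 0, 422.5, -28, -455, -1, 0, -40.2, 0, 422.5, -28, -455, -1, 0, -40.2, 0, 422.5, -28, -455, -1, 0, -40.2, 0, 422.5, -28, -455, -1, 0, -40.2, 0, 422.5, -28, -455, -1, 0, -40.2, 0, 422.5, -28, -455, -1, 0, -40.2, 0, 422.5, -28, -455, -1, 0, -40.2, 0, 422.5, -28, -455, -1, 0, -40.2, 0, 422.5, -28, -455, -1]'

```text
time_s: 1.6
position: [445.6, -26.9, 258.8]
ee_rot: [-0.698, -0.109, 0.109, 0.699]
force: [-0.3, 0.4, -0.4]
opening: 0.4
```

```bash
python3 - <<'E'
from h import *
applied([0,-40.2,0,422.5,-28,-455])
for n in("side","top"): cv2.imwrite(f"pics/{n}1.png",r.snapshot(n)[:,:,::-1])
a=cv2.imread("pics/side1.png")[120:280,120:330];a=cv2.resize(a,None,fx=3.6,fy=3.6,interpolation=cv2.INTER_CUBIC);cv2.imwrite("pics/s1c.png",a)
a=cv2.imread("pics/top1.png")[90:260,180:330];a=cv2.resize(a,None,fx=3.5,fy=3.5,interpolation=cv2.INTER_CUBIC);cv2.imwrite("pics/t1c.png",a)
print(load()[1].as_matrix())
print(row(m2w([-165,0,161.5]),down(YAW+np.pi/2)),row(m2w([-150,0,161.5]),down(YAW+np.pi/2)),row(m2w([-115,0,161.5]),down(YAW+np.pi/2)))
E
```

```text
cmd [445.9 -26.8 260. ] meas [445.6 -26.9 258.8] dR [ 0.1  0.1 -0. ] F [-0.3  0.4 -0.4] T [ 0. -0.  0.] t 1.6 open 0.39747133899761217 q [-0.2 -0.3  1.9  0.   1.6 -2.1]
[[ 1.  -0.  -0.3]
 [ 0.3 -0.   1. ]
 [-0.  -1.  -0. ]]
[ 0.1  0.  -0.1  0.1 98.5  0. ] [ 0.1  0.  -0.1 15.1 98.5 -0. ] [ 0.1  0.  -0.1 50.1 98.4 -0. ]
```

View pics/s1c.png

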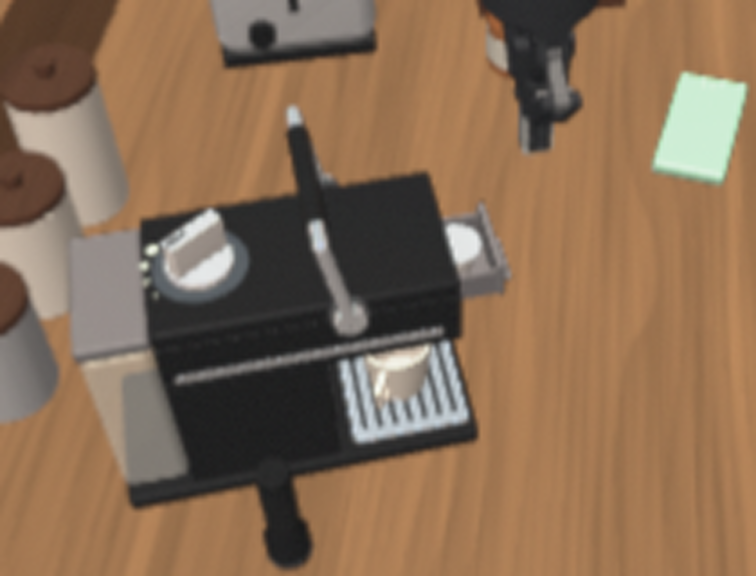

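View pics/t1c.png

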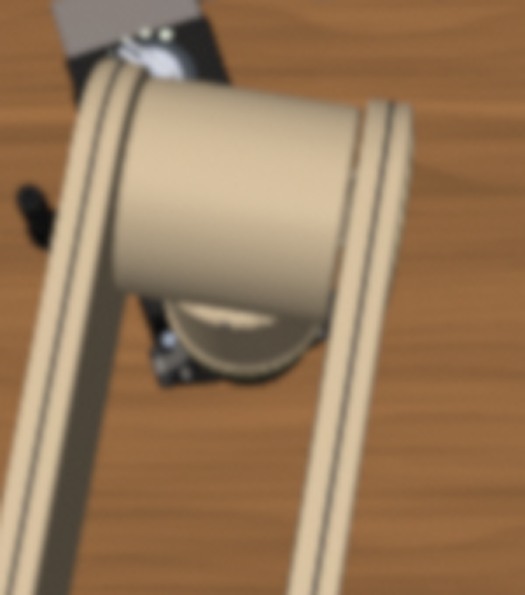

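>>> play_rows --moves '[0, 0, 0, 0, 60, 0, -1, 0, 0, 0, 0, 97, 0, -1, 0, 0, 0, 0, 97, 0, -1, 0, 0, 0, 10, 97, 0, -1, 0, 0, 0, 15, 97, 0, -1, 0, 0, 0, 20, 97, 0, -1, 0, 0, 0, 25, 97, 0, -1, 0, 0, 0, 30, 97, 0, -1, 0, 0, 0, 30, 97, 0, -1]'

```text
time_s: 2.82
position: [474.7, -17.6, 162.2]
ee_rot: [-0.699, -0.11, 0.109, 0.699]
force: [0.3, -0.3, -0.3]
opening: -0.1
```

```bash
cat >> h.py <<'E'
def w2m(P):
    d=np.asarray(P)-[MX,MY,0];c,q=np.cos(YAW),np.sin(YAW);return np.array([c*d[0]+q*d[1],-q*d[0]+c*d[1],d[2]])
def shots(k,s=(120,120,210,160),t=(190,80,90,115)):
    for n,(x,y,w,h) in(("side",s),("top",t)):
        a=r.snapshot(n)[:,:,::-1];cv2.imwrite(f"pics/{n}{k}.png",a);a=cv2.resize(a[y:y+h,x:x+w],None,fx=3.6,fy=3.6,interpolation=cv2.INTER_CUBIC);cv2.imwrite(f"pics/{n}{k}c.png",a)
E
python3 - <<'E'
from h import *
applied([0,0,0,30,97,0]);s=r.sense();print(w2m(s["position"]))
shots(2)
E
```

```text
cmd [474.4 -17.8 162.9] meas [474.7 -17.6 162.2] dR [ 0.1 -0.  -0.1] F [ 0.3 -0.3 -0.3] T [ 0. -0. -0.] t 2.825 open -0.1288312383988959 q [-0.1 -0.2  1.9  0.   1.4 -2. ]
[-134.7    0.1  162.2]
```

View pics/side2c.png

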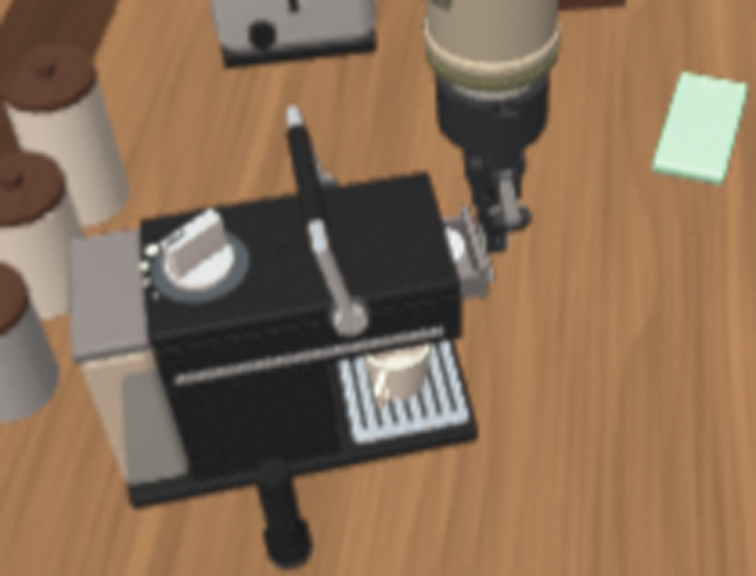

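Drawer plate is moving in (near edge now at about (488,290) in the crop, was (505,290)). Push the rest in small steps.

>>> play_rows --moves '[0, 0, 0, 5, 0, 0, -1, 0, 0, 0, 10, 0, 0, -1, 0, 0, 0, 14, 0, 0, -1, 0, 0, 0, 17, 0, 0, -1, 0, 0, 0, 18, 0, 0, -1]'

```text
time_s: 3.55
position: [491.7, -12.1, 162.2]
ee_rot: [-0.699, -0.109, 0.11, 0.699]
force: [-1.5, 0.0, -1.1]
opening: -0.3
```

```bash
python3 - <<'E'
from h import *
applied([0,0,0,18,0,0]);s=r.sense();print(w2m(s["position"]))
E
```

```text
cmd [491.5 -12.3 162.9] meas [491.7 -12.1 162.2] dR [ 0.1 -0.  -0.1] F [-1.5  0.  -1.1] T [0.  0.2 0.1] t 3.55 open -0.3294931100475779 q [-0.1 -0.1  1.9 -0.   1.4 -2. ]
[-116.9    0.2  162.2]
```

>>> play_rows --moves '[0, 0, 0, 1, 0, 0, -1, 0, 0, 0, 2, 0, 0, -1, 0, 0, 0, 2, 0, 0, -1]'

```text
time_s: 3.92
position: [492.7, -11.8, 162.2]
ee_rot: [0.699, 0.109, -0.11, -0.699]
force: [-6.5, -2.0, 1.7]
opening: -0.0
```

```bash
python3 - <<'E'
from h import *
applied([0,0,0,2,0,0]);s=r.sense();print(w2m(s["position"]))
E
```

```text
cmd [493.4 -11.7 162.9] meas [492.7 -11.8 162.2] dR [0.1 0.  0. ] F [-6.5 -2.   1.7] T [-0.2  0.9  0. ] t 3.925 open -0.02752558463325329 q [-0.1 -0.1  1.9 -0.   1.4 -2. ]
[-115.7    0.2  162.2]
```

>>> play_rows --moves '[0, 0, 0, 1, 0, 0, -1, 0, 0, 0, 1, 0, 0, -1, 0, 0, 0, 1, 0, 0, -1]'

```text
time_s: 4.3
position: [492.8, -11.7, 162.2]
ee_rot: [0.699, 0.108, -0.111, -0.699]
force: [-11.1, -2.2, 6.1]
opening: 0.1
```

```bash
python3 - <<'E'
from h import *
applied([0,0,0,1,0,0]);s=r.sense();print(w2m(s["position"]))
R=down(YAW+np.pi/2)
for m in ([-150,0,163],[-150,0,340],[25,0,340],[25,0,262],[14,0,262]): print(m,row(m2w(m),R))
E
```

```text
cmd [494.3 -11.4 162.9] meas [492.8 -11.7 162.2] dR [0.1 0.  0.1] F [-11.1  -2.2   6.1] T [-0.4  1.8  0. ] t 4.3 open 0.13806120085443674 q [-0.1 -0.1  1.9 -0.   1.4 -2. ]
[-115.7    0.2  162.2]
[-150, 0, 163] [  0.1   0.   -0.1 -35.9  -0.   -0. ]
[-150, 0, 340] [   0.1    0.    -0.1  -36.1 -177.    -0.2]
[25, 0, 340] [   0.1    0.    -0.1  138.9 -177.2   -0.4]
[25, 0, 262] [  0.1   0.   -0.1 139.  -99.2  -0.3]
[14, 0, 262] [  0.1   0.   -0.1 128.  -99.2  -0.3]
```

>>> play_rows --moves '[0, 0, 0, -20, 0, 0, -1, 0, 0, 0, -36, -40, 0, -1, 0, 0, 0, -36, -100, 0, -1, 0, 0, 0, -36, -160, 0, -1, 0, 0, 0, 0, -177, 0, -1, 0, 0, 0, 60, -177, 0, -1, 0, 0, 0, 120, -177, 0, -1, 0, 0, 0, 139, -177, 0, -1, 0, 0, 0, 139, -150, 0, -1, 0, 0, 0, 139, -95, 0, -1, 0, 0, 0, 139, -95, 0, -1]'

```text
time_s: 5.68
position: [623.8, 31.4, 251.5]
ee_rot: [-0.698, -0.106, 0.113, 0.699]
force: [0.9, 0.4, 0.3]
opening: -0.2
```

```bash
python3 - <<'E'
from h import *
applied([0,0,0,139,-95,0]);s=r.sense();print(w2m(s["position"]),s["joint_positions"])
shots(3)
E
```

```text
cmd [626.8  31.3 257.8] meas [623.8  31.4 251.5] dR [ 0.3 -0.   0.5] F [0.9 0.4 0.3] T [ 0. -0. -0.] t 5.675 open -0.22074830305013302 q [-0.   0.2  1.4  0.   1.6 -1.9]
[ 22.3   1.3 251.5] [-0.   0.2  1.4  0.   1.6 -1.9]
```

View pics/side3c.png

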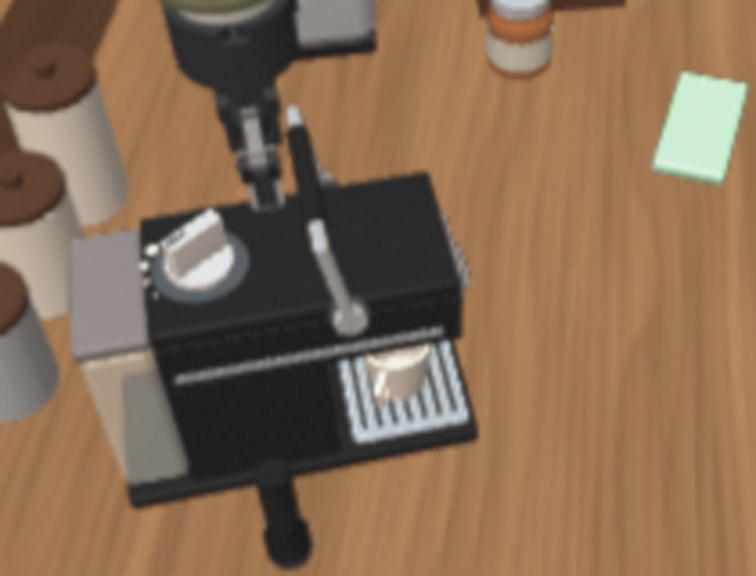

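>>> play_rows --moves '[0, 0, 0, -7, 0, 0, -1, 0, 0, 0, -13, 0, 0, -1, 0, 0, 0, -23, -1, 0, -1, 0, 0, 0, -32.5, -1, 0, -1, 0, 0, 0, -42, 1, 0, -1, 0, 0, 0, -51.5, 3, 0, -1, 0, 0, 0, -51.5, 3, 0, -1]'

```text
time_s: 6.65
position: [576.3, 15.2, 253.4]
ee_rot: [-0.699, -0.108, 0.11, 0.699]
force: [-0.0, 0.4, -0.1]
opening: -0.2
```

```bash
python3 - <<'E'
from h import *
applied([0,0,0,-51.5,3,0]);s=r.sense();print(w2m(s["position"]))
shots(4)
E
```

```text
cmd [577.7  15.5 254.8] meas [576.3  15.2 253.4] dR [0.1 0.  0.1] F [-0.   0.4 -0.1] T [-0. -0.  0.] t 6.65 open -0.1990945814584754 q [-0.1  0.1  1.5 -0.   1.6 -1.9]
[-27.9   0.3 253.4]
```

View pics/side4c.png

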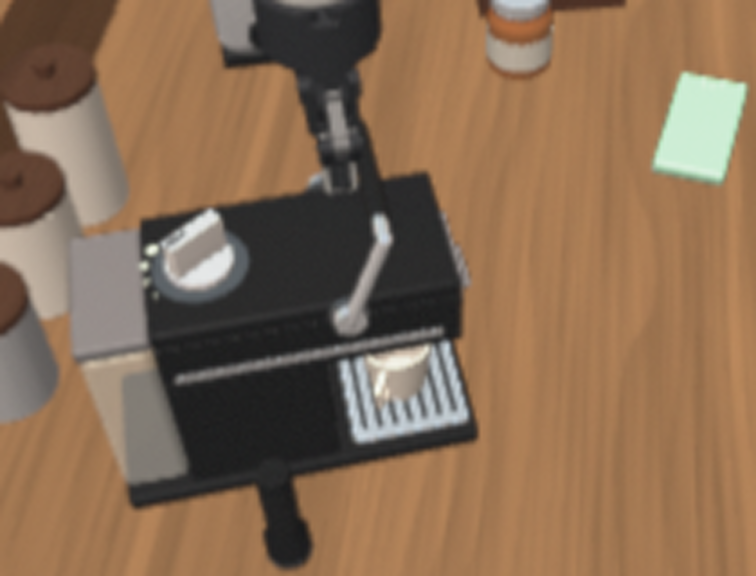

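>>> play_rows --moves '[0, 0, 0, -7.5, 3, 0, -1, 0, 0, 0, -14.5, 6, 0, -1, 0, 0, 0, -21, 11, 0, -1, 0, 0, 0, -27, 15.5, 0, -1, 0, 0, 0, -27, 15.5, 0, -1, 0, 0, 0, -20, 10, 0, -1, 0, 0, 0, -20, -30, 0, -1, 0, 0, 0, -40, -40, 0, -1, 0, 0, 0, -48, -40, 0, -1, 0, 0, 0, -48, -40, 0, -1]'

```text
time_s: 8.0
position: [531.7, 0.8, 293.6]
ee_rot: [-0.699, -0.109, 0.11, 0.699]
force: [0.4, 0.9, -0.6]
opening: 0.2
```

```bash
python3 - <<'E'
from h import *
applied([0,0,0,-48,-40,0]);s=r.sense();print(w2m(s["position"]),w2m(load()[0]))
shots(5)
E
```

```text
cmd [532.1   0.9 294.9] meas [531.7   0.8 293.6] dR [ 0.1  0.  -0. ] F [ 0.4  0.9 -0.6] T [ 0. -0. -0.] t 8.0 open 0.2431704819826013 q [-0.1 -0.1  1.6  0.   1.6 -2. ]
[-74.8   0.2 293.6] [-74.4   0.2 294.9]
```

View pics/side5c.png

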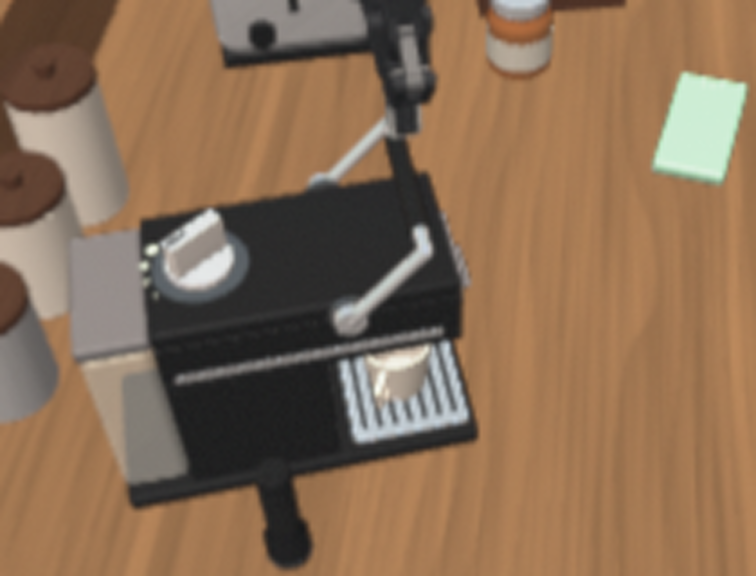

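>>> play_rows --moves '[0, 0, 0, 0, 30, 0, -1, 0, 0, 0, -1, 38, 0, -1, 0, 0, 0, -5, 47, 0, -1, 0, 0, 0, -9, 54, 0, -1, 0, 0, 0, -14, 60, 0, -1, 0, 0, 0, -17, 67, 0, -1, 0, 0, 0, -20, 72, 0, -1, 0, 0, 0, -20, 73, 0, -1]'

```text
time_s: 9.1
position: [512.8, -5.5, 221.3]
ee_rot: [0.699, 0.109, -0.11, -0.699]
force: [-3.0, -1.2, 2.4]
opening: 0.1
```

```bash
python3 - <<'E'
from h import *
applied([0,0,0,-20,73,0]);s=r.sense();print(w2m(s["position"]),w2m(load()[0]))
shots(6)
E
```

```text
cmd [513.   -5.3 221.9] meas [512.8  -5.5 221.3] dR [ 0.1  0.  -0. ] F [-3.  -1.2  2.4] T [-0.2  0.4  0. ] t 9.1 open 0.06258865036559626 q [-0.1 -0.1  1.7 -0.   1.5 -2. ]
[-94.7   0.  221.3] [-94.5   0.1 221.9]
```

View pics/side6c.png

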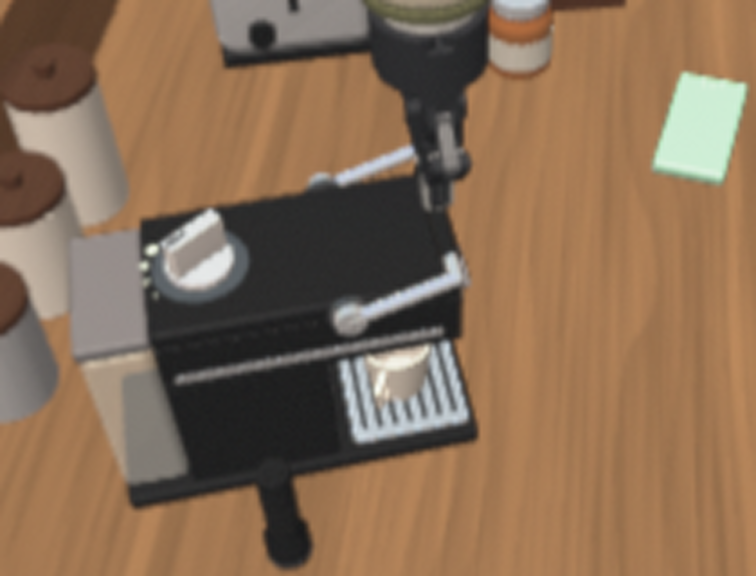

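>>> play_rows --moves '[0, 0, 0, 0, 1, 0, -1, 0, 0, 0, 0, 2, 0, -1, 0, 0, 0, 0, 3, 0, -1, 0, 0, 0, 0, 3, 0, -1]'

```text
time_s: 9.7
position: [513.1, -5.3, 219.7]
ee_rot: [0.699, 0.11, -0.109, -0.698]
force: [-6.8, -0.5, 11.5]
opening: 0.2
```

```bash
python3 - <<'E'
from h import *
applied([0,0,0,0,3,0]);s=r.sense();print(w2m(s["position"]),w2m(load()[0]))
E
```

```text
cmd [513.   -5.3 218.9] meas [513.1  -5.3 219.7] dR [ 0.  -0.  -0.1] F [-6.8 -0.5 11.5] T [-0.1  1.2  0. ] t 9.7 open 0.22554097574304197 q [-0.1 -0.1  1.7 -0.   1.5 -2. ]
[-94.4   0.1 219.7] [-94.5   0.1 218.9]
```

>>> play_rows --moves '[0, 0, 0, 0, 1, 0, -1, 0, 0, 0, 0, 2, 0, -1, 0, 0, 0, 0, 2, 0, -1]'

```text
time_s: 10.07
position: [513.2, -5.4, 219.3]
ee_rot: [0.699, 0.11, -0.109, -0.698]
force: [-12.4, -1.0, 22.3]
opening: 0.1
```

```bash
python3 - <<'E'
from h import *
applied([0,0,0,0,2,0]);s=r.sense();print(w2m(s["position"]),w2m(load()[0]))
E
```

```text
cmd [513.   -5.3 216.9] meas [513.2  -5.4 219.3] dR [ 0.  -0.  -0.1] F [-12.4  -1.   22.3] T [-0.1  2.2  0. ] t 10.075 open 0.06088953896471783 q [-0.1 -0.1  1.7 -0.   1.5 -2. ]
[-94.3  -0.  219.3] [-94.5   0.1 216.9]
```

>>> play_rows --moves '[0, 0, 0, 0, -30, 0, -1, 0, 0, 0, 0, -83, 0, -1, 0, 0, 0, 50, -83, 0, 0, 0, -10, 0, 110, -83, 0, 0, 0, -20, 0, 169.5, -83, 0, 0, 0, -30, 0, 169.5, -83, 0, 0, 0, -34.4, 0, 169.5, -83, 0, 0, 0, -34.4, 0, 169.5, -83, 0, 0, 0, -34.4, 0, 169.5, -83, 0, 0]'

```text
time_s: 11.2
position: [674.4, 46.6, 299.3]
ee_rot: [-0.635, -0.311, 0.31, 0.635]
force: [-0.6, 0.3, 0.5]
opening: 42.9
```

```bash
python3 - <<'E'
from h import *
applied([0,-34.4,0,169.5,-83,0]);s=r.sense();print(w2m(s["position"]),w2m(load()[0]),s["joint_positions"][5])
shots(7)
R=down(YAW+.6+np.pi/2);print(row(m2w([75,0,212]),R))
E
```

```text
cmd [674.4  46.6 299.7] meas [674.4  46.6 299.3] dR [ 0.   0.1 -0.1] F [-0.6  0.3  0.5] T [ 0. -0. -0.] t 11.2 open 42.870237806530916 q [-0.   0.3  1.1  0.   1.7 -2.5]
[ 75.    0.3 299.3] [ 75.1   0.3 299.7] -2.4871036660194568
[ 0.   0.1 -0.1 -0.1 87.7 -0.2]
```

View pics/side7c.png

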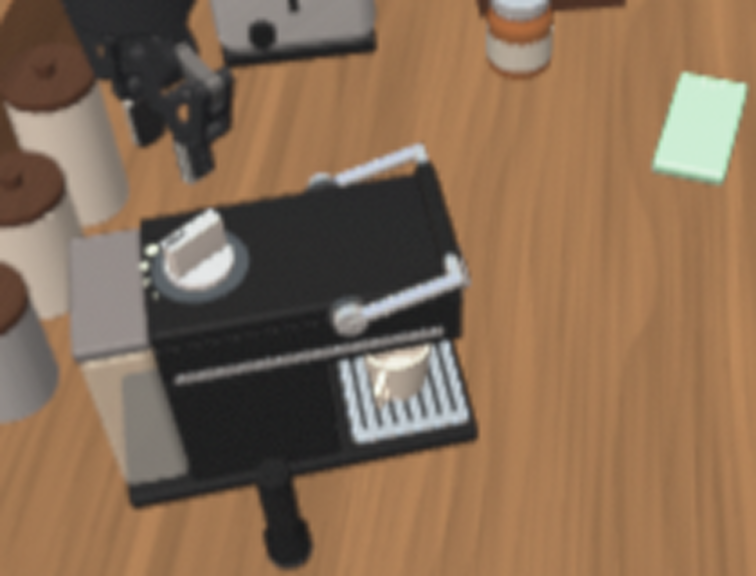

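View pics/top7c.png

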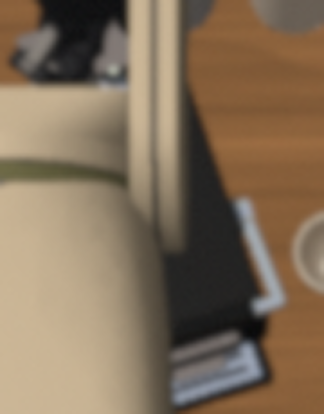

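```bash
python3 - <<'E'
from h import *
print("exp bar",(proj("side",[m2w([-95,-70,212]),m2w([-95,70,212])])-[120,120])*3.6)
print("exp plate top corners",(proj("side",[m2w([-106,-33,183]),m2w([-106,33,183]),m2w([-106,33,149])])-[120,120])*3.6)
print("exp lip top",(proj("top",[m2w([-115,-18,152]),m2w([-115,18,152])])-[190,80])*3.6)
a=cv2.imread("pics/side7.png")[155:215,205:270];cv2.imwrite("pics/s7z.png",cv2.convertScaleAbs(cv2.resize(a,None,fx=9,fy=9,interpolation=cv2.INTER_CUBIC),alpha=1.5))
E
```

```text
exp bar [[416.9 141.8]
 [456.5 279.4]]
exp plate top corners [[442.6 200.9]
 [461.5 265.2]
 [462.4 295.8]]
exp lip top [[224.4 366.6]
 [177.9 381.6]]
```

View pics/s7z.png

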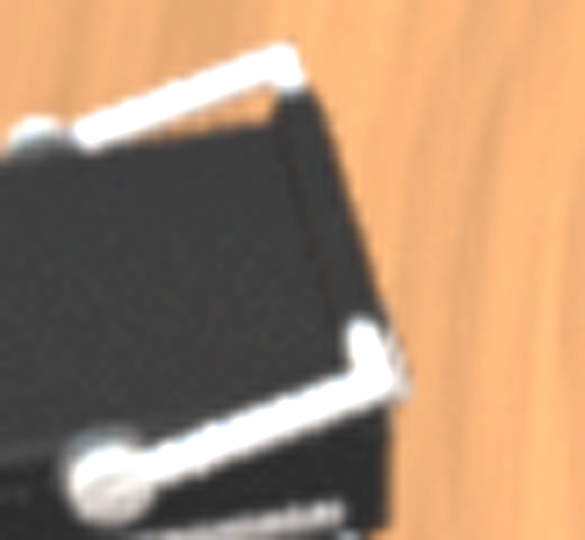

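>>> play_rows --moves '[0, 0, 0, 0, 40, 0, 0, 0, 0, 0, 0, 70, 0, 0, 0, 0, 0, 0, 87, 0, 0, 0, 0, 0, 0, 87, 0, 0, 0, 0, 0, 0, 87, 0, -1, 0, 0, 0, 0, 87, 0, -1, 0, 0, 0, 0, 87, 0, -1, 0, 0, 0, 0, 87, 0, -1]' --grip_force 60

```text
time_s: 12.3
position: [674.4, 47.3, 214.8]
ee_rot: [-0.635, -0.312, 0.311, 0.635]
force: [-6.7, 2.3, 6.1]
opening: 10.8
```

```bash
python3 - <<'E'
from h import *
applied([0,0,0,0,87,0]);s=r.sense();print(w2m(s["position"]),w2m(load()[0]),s["joint_positions"][5])
shots(8)
E
```

```text
cmd [674.3  46.5 212.7] meas [674.4  47.3 214.8] dR [-0.  -0.  -0.2] F [-6.7  2.3  6.1] T [0.4 1.  0.1] t 12.3 open 10.772369598931995 q [-0.   0.3  1.3  0.   1.5 -2.5]
[ 75.3   1.  214.8] [ 75.    0.2 212.7] -2.488900016528643
```

View pics/side8c.png

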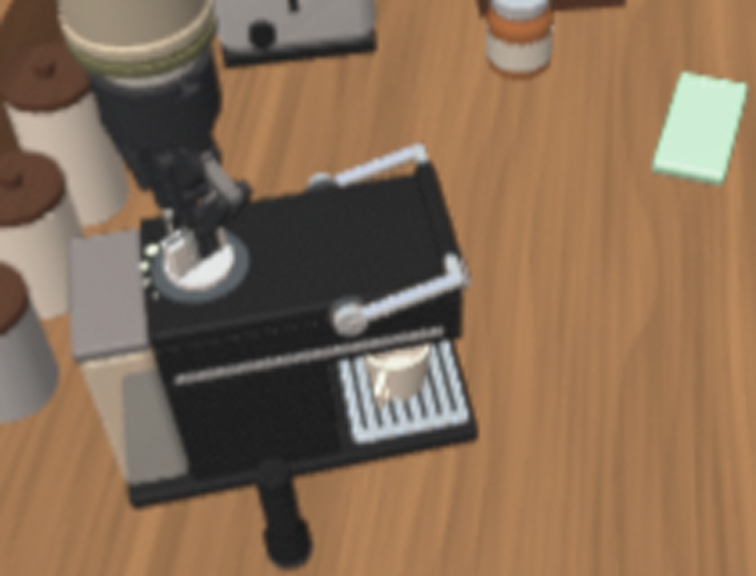

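>>> play_rows --moves '[0, 0, 0, 0, -2, 0, -1, 0, 7, 0, 0, -2, 0, -1, 0, 14, 0, 0, -2, 0, -1, 0, 20, 0, 0, -2, 0, -1, 0, 20, 0, 0, -2, 0, -1]' --grip_force 80

```text
time_s: 13.02
position: [674.0, 47.6, 214.9]
ee_rot: [-0.679, -0.196, 0.196, 0.68]
force: [-4.6, 5.6, 1.4]
opening: 10.5
```

```bash
python3 - <<'E'
from h import *
applied([0,20,0,0,-2,0]);s=r.sense();print(w2m(s["position"]),w2m(load()[0]),s["joint_positions"][5])
shots(9)
E
```

```text
cmd [674.3  46.5 214.7] meas [674.   47.6 214.9] dR [ 0.1  0.  -0.1] F [-4.6  5.6  1.4] T [0.6 0.6 0.1] t 13.025 open 10.519653455707742 q [-0.   0.3  1.3  0.   1.5 -2.1]
[ 75.    1.4 214.9] [ 75.    0.2 214.7] -2.1382909708230766
```

View pics/side9c.png

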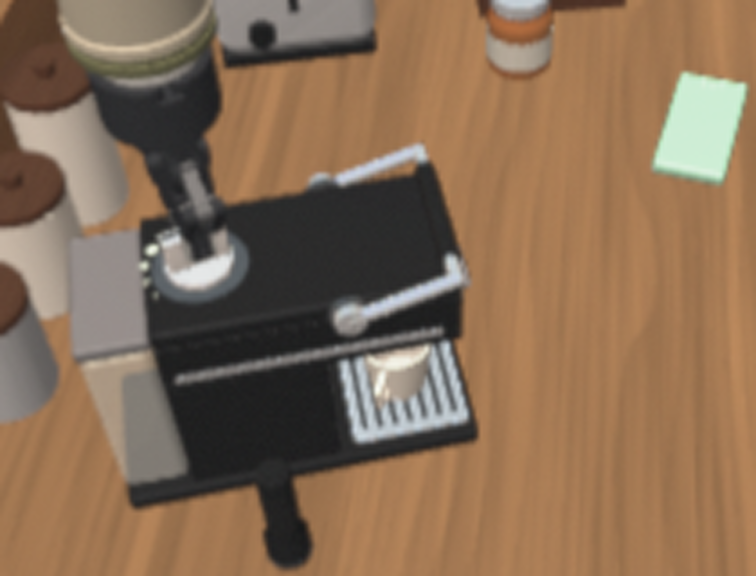

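>>> play_rows --moves '[0, 5, 0, 0.4, 0, 1.2, -1, 0, 12, 0, 0.4, 0, 1.2, -1, 0, 19, 0, 0.4, 0, 1.2, -1, 0, 26, 0, 0.4, 0, 1.2, -1, 0, 33, 0, 0.4, 0, 1.2, -1, 0, 40, 0, 0.4, 0, 1.2, -1, 0, 45, 0, 0.4, 0, 1.2, -1, 0, 49, 0, 0.4, 0, 1.2, -1, 0, 49, 0, 0.4, 0, 1.2, -1, 0, 49, 0, 0.4, 0, 1.2, -1]'

```text
time_s: 14.38
position: [673.7, 48.7, 214.9]
ee_rot: [-0.699, 0.103, -0.103, 0.7]
force: [-4.5, 3.3, 0.3]
opening: 10.5
```

```bash
python3 - <<'E'
from h import *
applied([0,49,0,0.4,0,1.2]);s=r.sense();print(w2m(s["position"]),w2m(load()[0]),s["joint_positions"][5],s["ft_torque"])
z=Ro.from_quat(s["ee_rot"]).as_matrix()[:,2];print("dial angle from tool yaw", .6-(np.arctan2(z[1],z[0])-np.pi/2-YAW))
shots(10)
E
```

```text
cmd [674.   47.7 214.7] meas [673.7  48.7 214.9] dR [ 0.1 -0.1  0. ] F [-4.5  3.3  0.3] T [0.5 0.7 0.2] t 14.375 open 10.498667249662022 q [-0.   0.3  1.3  0.   1.5 -1.3]
[ 75.1   2.5 214.9] [ 75.1   1.5 214.7] -1.2828893389471587 [0.5 0.7 0.2]
dial angle from tool yaw 1.202228787501821
```

View pics/side10c.png

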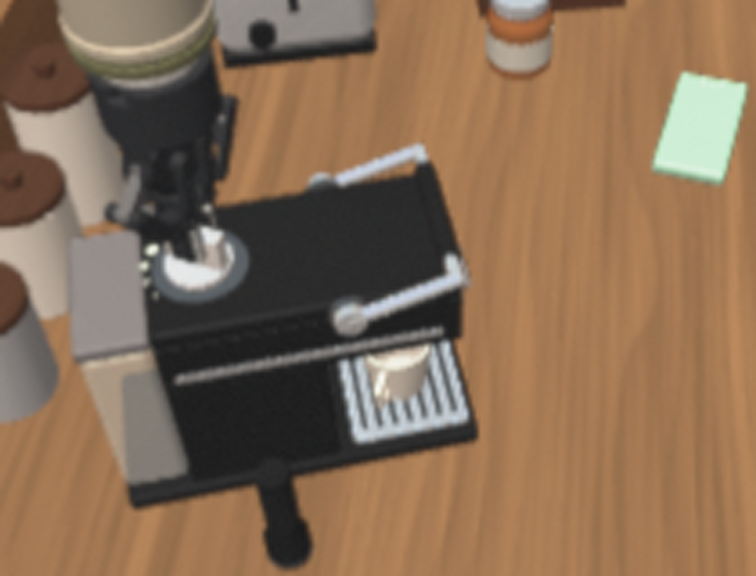

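View pics/top10c.png

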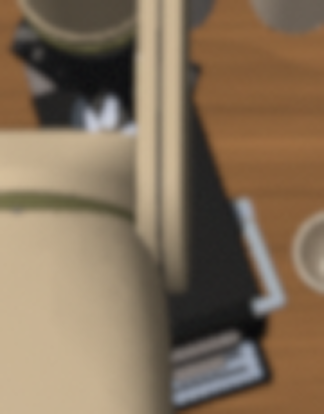

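```bash
cat > g.py <<'E'
from h import *
s=r.sense();z=Ro.from_quat(s["ee_rot"]).as_matrix()[:,2]
np.set_printoptions(precision=3,suppress=True)
print("ang",round(.6-(np.arctan2(z[1],z[0])-np.pi/2-YAW),4),"T",s["ft_torque"],"F",s["force"],"tau6",s["tau"][5],"t",s["time_s"])
E
python3 g.py
```

```text
ang 1.2022 T [0.459 0.674 0.107] F [-3.489  3.91   0.475] tau6 0.14627352822571993 t 14.475
```

>>> play_rows --moves '[0, 1.5, 0, 0, 0, 0, -1, 0, 1.5, 0, 0, 0, 0, -1]'

```text
time_s: 14.72
position: [673.8, 48.7, 214.9]
ee_rot: [-0.698, 0.112, -0.112, 0.698]
force: [-3.2, 3.2, -0.6]
opening: 10.1
```

```bash
python3 g.py
```

```text
ang 1.2288 T [0.501 0.659 0.125] F [-3.181  3.204 -0.564] tau6 0.3659878671169281 t 14.725
```

>>> play_rows --moves '[0, 1.5, 0, 0, 0, 0, -1, 0, 1.5, 0, 0, 0, 0, -1]'

```text
time_s: 14.98
position: [673.7, 48.7, 214.9]
ee_rot: [-0.696, 0.122, -0.121, 0.697]
force: [-4.8, 4.2, 0.0]
opening: 10.2
```

```bash
python3 g.py
```

```text
ang 1.255 T [0.563 0.683 0.104] F [-4.803  4.237  0.05 ] tau6 0.3674543648958206 t 14.975
```

>>> play_rows --moves '[0, 1.5, 0, 0, 0, 0, -1, 0, 1.5, 0, 0, 0, 0, -1]'

```text
time_s: 15.22
position: [673.8, 48.7, 214.9]
ee_rot: [-0.695, 0.131, -0.13, 0.695]
force: [-3.4, 4.6, -0.0]
opening: 10.5
```

```bash
python3 g.py
```

```text
ang 1.2811 T [0.583 0.685 0.133] F [-3.35   4.603 -0.024] tau6 0.3687719441950321 t 15.225
```

>>> play_rows --moves '[0, 1.5, 0, 0, 0, 0, -1, 0, 1.5, 0, 0, 0, 0, -1]'

```text
time_s: 15.48
position: [673.8, 48.8, 214.9]
ee_rot: [-0.693, 0.14, -0.139, 0.694]
force: [-4.5, 4.9, 0.2]
opening: 10.1
```

```bash
python3 g.py
```

```text
ang 1.3073 T [0.569 0.667 0.177] F [-4.516  4.851  0.152] tau6 0.3700929880142212 t 15.475
```

>>> play_rows --moves '[0, 1, 0, 0, 0, 0, -1, 0, 1, 0, 0, 0, 0, -1]'

```text
time_s: 15.72
position: [673.8, 48.8, 214.9]
ee_rot: [-0.692, 0.146, -0.145, 0.692]
force: [-3.7, 4.8, 0.4]
opening: 10.4
```

```bash
python3 g.py
```

```text
ang 1.3244 T [0.558 0.636 0.293] F [-3.685  4.805  0.392] tau6 0.4215747769922018 t 15.725
```

>>> play_rows --moves '[0, -3.5, 0, 0, 0, 0, -1, 0, -6.8, 0, 0, 0, 0, -1, 0, -6.8, 0, 0, 0, 0, -1, 0, -6.8, 0, 0, 0, 0, -1, 0, -6.8, 0, 0, 0, 0, -1]'

```text
time_s: 16.35
position: [673.7, 48.7, 214.9]
ee_rot: [-0.699, 0.104, -0.104, 0.7]
force: [-3.4, 3.8, -1.4]
opening: 10.4
```

```bash
python3 g.py; python3 - <<'E'
from h import *
for n in("side","top"): cv2.imwrite(f"pics/{n}11.png",r.snapshot(n)[:,:,::-1])
a=cv2.imread("pics/side11.png")
b=cv2.imread("pics/side0.png")
cv2.imwrite("pics/s11z.png",cv2.convertScaleAbs(cv2.resize(a[165:220,145:215],None,fx=9,fy=9,interpolation=cv2.INTER_CUBIC),alpha=1.3))
E
python3 g.py
```

```text
ang 1.2057 T [0.495 0.661 0.119] F [-3.371  3.805 -1.422] tau6 0.15290116891264915 t 16.35
ang 1.2057 T [0.52  0.653 0.123] F [-3.537  3.634 -1.094] tau6 0.15330653171986341 t 16.45
```

View pics/s11z.png

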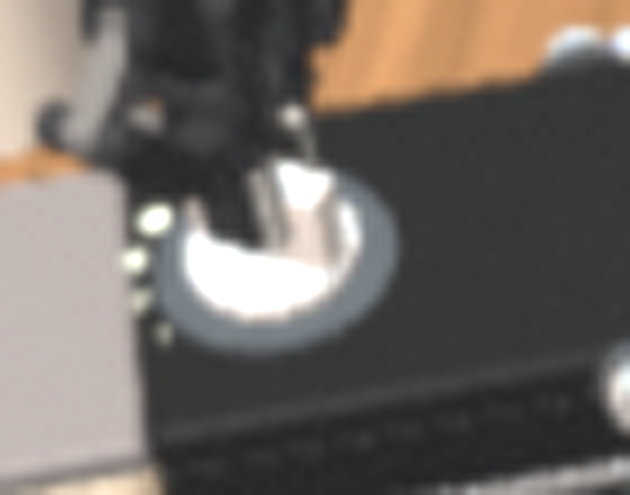

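View pics/side11.png

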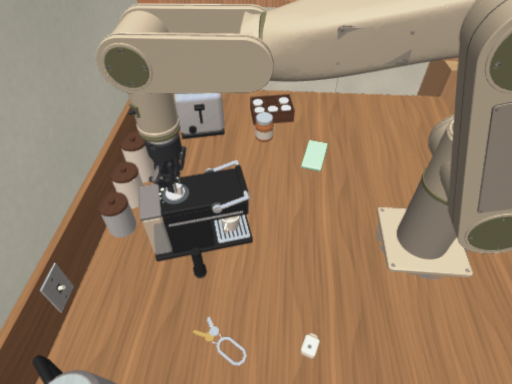

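```bash
python3 -c "
from station import r
print(r.finish_job())"
```

```text
the job is handed in; nothing more can be done
None
```

I handed the job in at about 16.5 s, with the drawer home, the lever locked down and the gripper still holding the dial at the third click. The hand-in gave no verdict.

- **Drawer:** I pushed it home with the closed fingers until it stopped. The push force reached about 11 N with no further travel, and the picture shows the plate flush with the head.
- **Lever:** I swung it forward and pressed it down to its stop with about 22 N. The fingertip height of 219 mm matches the top of the crossbar when it is locked (220 mm). In the side picture, the bar ends lie within about 2 pixels of where they should be when locked.
- **Dial:** I gripped it at 80 N and turned it clockwise until the torque rose at the end stop, at about 1.31 to 1.32 by the tool's angle. I then backed off to 1.206; the third click is at 1.2. The steady spring torque of about 0.12 N m shows the grip is still holding.
- **Other things on the shelf:** In the last side picture, the cup and the other visible things look to be where they started.

Three checks disagreed slightly or were less direct:
- **Roof height:** The roof corners measured 3 to 6 mm below the stated 200 mm. The lever and dial heights agreed with the text.
- **Sideways load:** About 5 N of sideways force stayed on the grip because the bar sits 1 to 2 mm off my estimated axis.
- **Dial angle:** It comes from the tool's turn and the end stop. The gripper hides most of the dial's grip bar in the pictures.

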